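Hold a strainer's bayonet cap at half turn to centre its ring

TASK

Pick the bayonet cap up from the tin by its bail handle and lower it into the strainer, its two lugs through the ring's two gaps, until the basket pushes its sprung foot in. Keeping it pressed down on that spring, turn it clockwise (from above) half-way to the catch, never into the catch, and finish still gripping it there, lugs held down clear of the ring's underside, so that the loose ring can be centred on it and its screws tightened. Leave the tape roll, the loose dark coupling by the tin and the octagon box where they are.

Things in the scene. Friction and masses are not known exactly. Their poses are not given: they have to be found in the camera images.
- cap_grip (a point): Centre of the bar of the bayonet cap's bail handle: grasp here. Dark cast cap, about 0.27 kg (0.2 to 0.35). Bar 64 mm long (local x, in line with the cap's two lugs), 14 mm wide, 16 mm high; z is up along the cap's axis. The point is on the axis, 34 mm above the disc's upper face. A half turn gives the same cap. It lies level on the rim of an open tin, foot hanging inside.
- cap_base (a point): Centre of the underside of the cap's disc, 46 mm below cap_grip, same axes. Disc 74 mm diameter, 12 mm thick; two lugs at local +x and -x, 19 mm wide, 7 mm thick, flush with the underside, reach 44.5 mm from the axis. Below it a plug 52 mm diameter, 8 mm deep, and the sprung foot, 22 mm diameter, 28 mm below this point when free.
- cap_foot (a joint): How far the cap's sprung foot is pushed up into the cap (m): 0 hanging free, stop at 0.021. Spring 2.7 N to start, then 0.45 N per mm. A brass telltale pin on top of the bail bar stands out by as much plus 1.5 mm. In the strainer: 0.008 with the lugs up against the ring's underside, 0.017 with the cap down on its seat; hold it between these, well off the ring.
- ring_mouth (a point): Centre of the mouth of the strainer's steel bayonet ring, at its upper face, 108 mm above the bench; z up. Mouth 78 mm diameter, with two gaps 35 degrees wide at local +x and -x open to 48 mm radius. Clockwise (from above) of each gap: a ledge 8 mm thick, then the catch pocket, then a stop; anticlockwise a stop. Gap to catch 80 degrees, so half turn is 40. Screw heads on the ring 6 mm proud.
- strainer: Basket strainer: dark cast pot fixed to the bench, 120 mm across the foot, 114 mm across the ring, brass ball valve on its local -y side, plugged port at +y. Origin at the centre of its foot, axes as ring_mouth. cap_base above this origin: 108 mm as lugs enter the ring, 101 mm as the foot meets the basket, 93 mm with lugs against the ledge's underside, 84 mm with the cap on its seat.
- tin: The open galvanised tin that carries the cap, 72 mm diameter, 62 mm high, loose; origin at the centre of its underside. All the work lies left of the tall upright divider that closes the bench at the robot's right (about y = -0.38, from the bench's front edge back): draw the arm in before swinging past it.
- seal_tape: Roll of thread seal tape, 49 mm diameter, 14 mm high, lying between strainer and tin; origin at its underside. Leave alone.
- coupling_b: Dark pipe coupling standing on end, 44 mm diameter, 41 mm high, left of the tin; origin at its underside. Leave alone.
- octagon_box: Grey octagonal junction box, 65 mm across, 38 mm high, at the left; origin at its underside. Leave alone.

How it is judged:
By the outcome, as a careful person would: the job done as asked, in the order asked, and still so for the second after the job is handed in, while the arm keeps its last pose, push and grip.
It also fails if it takes over 48 s, if anything falls off the work surface, if the arm or the gripper's body presses on something with over 40 N, if the wrist force passes 120 N, or if a joint passes its speed limit or range.

ROBOT

A 7-joint arm with a two-finger parallel gripper is mounted at the origin on a cart in front of the work surface, level with it; the furniture and walls round the work are solid. World frame = base frame: x ahead of the robot, y to its left, z up, the work surface at z = 0. Lengths are in m, angles in rad, forces in N, time in s.
With the tool pointing down it reaches from about 0.425 to 0.925 m from the base axis. Payload 6.8 kg.
Tool frame: the origin (TCP) lies midway between the tips of the shut fingers; the grasp point (between the pads) lies 19 mm behind it; z points along the fingers, y is the line along which they close (so a half turn about z gives the same grasp; the last joint's range is limited). The gripper opens to 85 mm and grips with 20 to 120 N. Pads are 22 mm wide; open, the fingers measure 114 mm over their backs; the gripper's body (76 mm by 85 mm) begins 54 mm behind the grasp point. The pads swing forward as they close: fully open they stand 13 mm farther back than shut.
Start: joints at [1.104, 0.477, 0.022, 1.555, -0.011, 1.109, -0.083], TCP at [0.237, -0.632, 0.231] pointing down, gripper open.
Joint ranges: [-2.96, 2.96], [-0.34, 2.1], [-1.41, 1.46], [0.24, 2.44], [-1.37, 4.51], [0.17, 1.92], [-2.96, 2.96]. Speed limits (rad/s): [2.39, 2.39, 3.14, 3.14, 3.14, 3.14, 3.14].

INTERFACE

Orientations are given as a unit quaternion [w, x, y, z].
In Python, from station import bot gives the robot as it stands.
- The arm moves only by the tool jog_arm, never from a script. Its argument "rows" is a list of rows, each an object of numbers: "fingers": the finger opening in mm, from 0 to 85.4; "x", "y", "z": the shift along the tool's x, y, z in mm; "ax", "ay", "az": the turn, a rotation vector about the tool's x, y, z in degrees. A call has exactly 8 rows; each row shifts and turns the commanded pose from where the row before left it, along the tool's axes as they then stand; what a row does not reach is not made up. A row lasts 1/10 s, in which the tool goes at most 50 mm and 8.59 degrees, less where a joint would pass 70% of its speed; a pose out of reach is approached as far as the arm can. A call with a gripper value outside its range is refused whole. The fingers move at their own pace and stop on an object; "force" is the grip in N (left out, the last holds). Time passes only in rows, so rows that do not move let the fingers close, or fill a call up. It gives the time, the measured TCP pose, the force, the opening and the grip force at its end, in the units of the state.
- bot.get_obs(): the state, without advancing time (a new reading comes with each control period).
- bot.read_camera(name): name is "scene" or "top" or "wrist"; returns a dict with "pixels" (480x640x3 uint8, red, green, blue), "vertical_fov" (degrees; the focal length in pixels is half the picture's height over the tangent of half this angle, whatever the lens; pixels are square), "cx", "cy" (the principal point, pixels), "dist_coeffs" ([k1, k2, p1, p2, k3] as OpenCV has them; the pictures are not rectified), "world_from_camera" (4x4, takes a point from camera to world coordinates). Camera axes: x right, y down, z forward; pixel columns grow to the right and rows downward; lengths in m; the calibration is good to about 2 mm. A picture is of the moment at which its call begins. There is no depth.
- bot.hand_in(): hands the job in; it is judged then, once.
The state is a dict: "t": time; "q": joint angles; "joint_vel": joint speeds; "joint_torque": joint torques, N m; "eef_pos": TCP position; "tool_rot": TCP orientation; "contact_force": force on the tool from outside, world axes, zero at the start; "torque": the same for the moment, N m; "gripper_width": opening from 0.0 (shut) to 1.0 (fully open); "grasp_force": force on a finger pad.
Only numpy, scipy, OpenCV 4.12 (cv2) and the standard library are available. Lean on these libraries where they do the work, as an engineer would, in place of code of your own. Each camera call takes 0.05 s, during which the arm holds its last target. There are 200 camera calls.

## Working session

There is one attempt and no reset: what is moved stays moved. The work goes in short steps, Python scripts to look and compute and a tool call to move; the robot and the scene stay as the last step left them, time stands still between calls to the robot, and variables do not carry over. Pictures are saved under pics/ and viewed, at most 13 in all, crops included, and the job is handed in when it is done.

Besides the shell and the picture viewer there is one more tool, called after "Call:" as name(argument=value, ...) on one line, values as JSON. jog_arm: Moves the arm, as the interface text tells. Its arguments: {"type":"object","properties":{"rows":{"type":"array","items":{"type":"object","properties":{"fingers":{"type":"number"},"x":{"type":"number"},"y":{"type":"number"},"z":{"type":"number"},"ax":{"type":"number"},"ay":{"type":"number"},"az":{"type":"number"}}}},"force":{"type":"number"}},"required":["rows"]}

```bash
ls; mkdir -p pics
cat > h.py <<'E'
import numpy as np, cv2
from station import bot
def cam(n,save=None):
    c=bot.read_camera(n); f=240/np.tan(np.radians(c["vertical_fov"])/2)
    c["K"]=np.array([[f,0,c["cx"]],[0,f,c["cy"]],[0,0,1.]]); c["T"]=np.array(c["world_from_camera"]); c["D"]=np.array(c["dist_coeffs"],float)
    if save: cv2.imwrite(save,c["pixels"][:,:,::-1])
    np.savez("last_%s.npz"%n,**{k:c[k] for k in("K","T","D","pixels")})
    return c
def ld(n): return dict(np.load("last_%s.npz"%n))
def ray(c,uv,z):
    p=cv2.undistortPoints(np.array(uv,float).reshape(-1,1,2),c["K"],c["D"]).reshape(-1,2)
    d=np.c_[p,np.ones(len(p))]@c["T"][:3,:3].T; o=c["T"][:3,3]
    return o+d*((z-o[2])/d[:,2])[:,None]
def proj(c,P):
    W=np.linalg.inv(c["T"]); r,_=cv2.Rodrigues(W[:3,:3])
    return cv2.projectPoints(np.array(P,float).reshape(-1,3),r,W[:3,3],c["K"],c["D"])[0].reshape(-1,2)
E
python3 - <<'E'
from h import *
o=bot.get_obs(); print({k:np.round(v,3) for k,v in o.items()})
for n in("scene","top"):
    c=cam(n,f"pics/{n}0.png"); print(n,c["K"][0,0],c["cx"],c["cy"],c["D"],np.round(c["T"],3))
cv2.imwrite("pics/wrist0.png",cam("wrist")["pixels"][:,:,::-1])
E
```

```text
pics
{'t': np.float64(0.0), 'q': array([ 1.104,  0.478,  0.022,  1.556, -0.011,  1.109, -0.083]), 'joint_vel': array([-0.   , -0.001,  0.   , -0.   , -0.001,  0.001, -0.   ]), 'joint_torque': array([-1.0000e-03, -5.9645e+01,  1.6080e+00, -2.8119e+01,  1.3000e-02,
        9.0000e-03, -0.0000e+00]), 'eef_pos': array([ 0.237, -0.631,  0.23 ]), 'tool_rot': array([-0.001,  0.984,  0.178, -0.   ]), 'contact_force': array([-1.012, -0.581, -0.144]), 'torque': array([0.024, 0.005, 0.051]), 'grasp_force': np.float64(0.0), 'gripper_width': np.float64(0.999)}
scene 444.93669485989426 321.66906694809336 242.87311823794107 [-0.02556307  0.          0.          0.          0.        ] [[ 0.522 -0.616  0.589 -0.121]
 [-0.852 -0.393  0.345 -0.083]
 [ 0.019 -0.682 -0.731  0.781]
 [ 0.     0.     0.     1.   ]]
top 507.026317877393 325.35225858980397 236.5297441921547 [-0.14370717  0.          0.          0.          0.        ] [[ 0.009 -0.985  0.173  0.224]
 [-1.    -0.011 -0.011  0.246]
 [ 0.012 -0.173 -0.985  1.291]
 [ 0.     0.     0.     1.   ]]
```

View pics/top0.png

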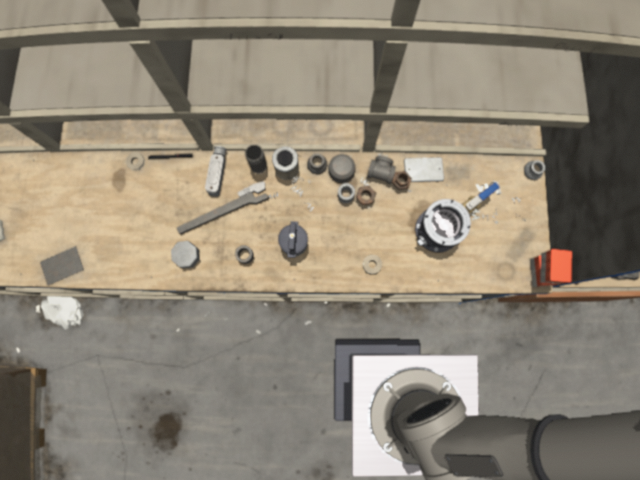

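View pics/scene0.png

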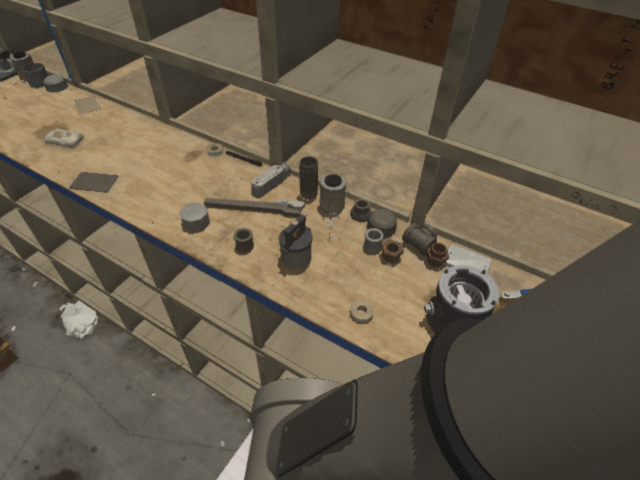

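The top view shows the strainer at about (444,225), with its blue valve handle at (489,190). The cap on the tin is at (293,240), the tape at (372,265), the coupling at (245,256) and the box at (185,254). The scene view agrees. I'll measure both now, zoomed.

Run:
```python
from h import *
c=ld("top"); s=ld("scene")
print("ring",ray(c,[[446,222]],.108), "cap bar",ray(c,[[293,237]],.116),"disc",ray(c,[[293,240]],.074),"tape",ray(c,[[372,265]],.014),"coupl",ray(c,[[245,256]],.041),"front edge",ray(c,[[372,291],[545,291],[545,155]],0))
print("scene ring",ray(s,[[469,288]],.108),"bar",ray(s,[[295,231]],.116))
a=cv2.resize(c["pixels"][195:260,255:325],None,fx=8,fy=8,interpolation=3); b=cv2.resize(c["pixels"][180:260,400:510],None,fx=6,fy=6,interpolation=3)
d=cv2.resize(s["pixels"][205:275,265:325],None,fx=6,fy=6,interpolation=3)
cv=np.zeros((600,800,3),np.uint8)
a=cv2.resize(a,(400,371));cv[:371,:400]=a; d=cv2.resize(d,(200,229));cv[371:600,:200]=d
b=cv2.resize(b,(400,291));cv[:291,400:]=b; e=cv2.resize(s["pixels"][255:335,420:530],(400,291),interpolation=3);cv[300:591,400:]=e
cv2.imwrite("pics/z1.png",cv[:,:,::-1])
```

```text
ring [[ 0.47053977 -0.05730147  0.108     ]] cap bar [[0.42837873 0.30920257 0.116     ]] disc [[0.42826812 0.31132089 0.074     ]] tape [[0.37616836 0.11286137 0.014     ]] coupl [[0.39203033 0.43204488 0.041     ]] front edge [[ 0.31113766  0.11172149  0.        ]
 [ 0.31170242 -0.34726351  0.        ]
 [ 0.68676422 -0.37445763  0.        ]]
scene ring [[ 0.47213449 -0.06483082  0.108     ]] bar [[0.41389179 0.29523818 0.116     ]]
```

View pics/z1.png

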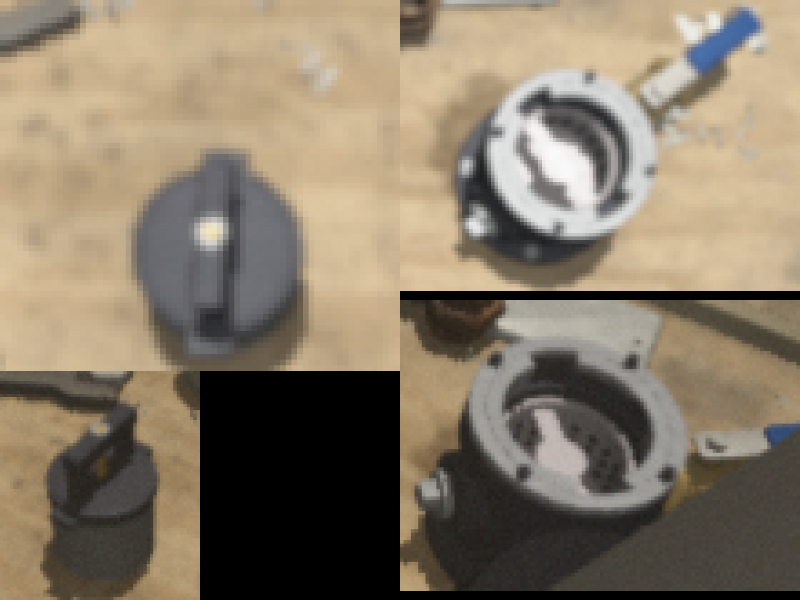

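The zoom shows the cap's bar running nearly up the picture: lugs at about px (294.6,222.7) and (291.4,255.4), pin at (291.8,235.5). The ring is centred at about (447,222), with gaps at (438.5,207.5) and (458.3,236.4). I'll draw the arm in first, with the fingers half shut.

Run:
```python
from h import *
c=ld("top")
def rep(n,u,z):
    p=ray(c,u,z); d=p[0]-p[1]; print(n,p.mean(0).round(4),"len",np.hypot(*d[:2]).round(4),"ang",np.degrees(np.arctan2(d[1],d[0])).round(1))
rep("lugs",[[294.6,222.7],[291.4,255.4]],.066); rep("gaps",[[438.5,207.5],[458.3,236.4]],.108)
print(ray(c,[[291.8,235.5]],.117),ray(c,[[447,222.1]],.108))
```

```text
lugs [0.4322 0.3118 0.066 ] len 0.0816 ang -4.4
gaps [ 0.4709 -0.0632  0.108 ] len 0.0843 ang 33.2
[[0.43175363 0.31204362 0.117     ]] [[ 0.47032719 -0.05975095  0.108     ]]
```

Call:
jog_arm(rows=[{"y": -45,"z": -20,"fingers": 40},{"y": -45,"z": -20,"fingers": 40},{"y": -45,"z": -20,"fingers": 40},{"y": -45,"z": -20,"fingers": 40},{"y": -40,"z": -20,"fingers": 40},{"y": -20,"fingers": 40},{"y": -20,"fingers": 40},{"fingers": 40}])

```text
invalid input
```

Call:
jog_arm(rows=[{"x": 0,"y": -45,"z": -20,"ax": 0,"ay": 0,"az": 0,"fingers": 40},{"x": 0,"y": -45,"z": -20,"ax": 0,"ay": 0,"az": 0,"fingers": 40},{"x": 0,"y": -45,"z": -20,"ax": 0,"ay": 0,"az": 0,"fingers": 40},{"x": 0,"y": -45,"z": -20,"ax": 0,"ay": 0,"az": 0,"fingers": 40},{"x": 0,"y": -40,"z": -20,"ax": 0,"ay": 0,"az": 0,"fingers": 40},{"x": 0,"y": -20,"z": 0,"ax": 0,"ay": 0,"az": 0,"fingers": 40},{"x": 0,"y": -20,"z": 0,"ax": 0,"ay": 0,"az": 0,"fingers": 40},{"x": 0,"y": 0,"z": 0,"ax": 0,"ay": 0,"az": 0,"fingers": 40}], force=40)

```text
t: 0.95
eef_pos: [0.1449, -0.3867, 0.3315]
tool_rot: [0.0, 0.984, 0.178, 0.0]
contact_force: [0.2, -1.2, 0.3]
gripper_width: 0.47
grasp_force: 0.0
```

Call:
jog_arm(rows=[{"x": 0,"y": -25,"z": 0,"ax": 0,"ay": 0,"az": 0,"fingers": 40},{"x": 0,"y": -25,"z": 0,"ax": 0,"ay": 0,"az": 0,"fingers": 40},{"x": 0,"y": 0,"z": 0,"ax": 0,"ay": 0,"az": 0,"fingers": 40},{"x": 10,"y": -1,"z": 0,"ax": 0,"ay": 0,"az": 0,"fingers": 40},{"x": 20,"y": -2,"z": 0,"ax": 0,"ay": 0,"az": 0,"fingers": 40},{"x": 20,"y": -4,"z": 0,"ax": 0,"ay": 0,"az": 0,"fingers": 40},{"x": 0,"y": 0,"z": 0,"ax": 0,"ay": 0,"az": 0,"fingers": 40},{"x": 0,"y": 0,"z": 0,"ax": 0,"ay": 0,"az": 0,"fingers": 40}])

```text
t: 1.75
eef_pos: [0.1733, -0.3182, 0.3312]
tool_rot: [-0.0, 0.984, 0.179, -0.0]
contact_force: [0.4, 0.7, -0.2]
gripper_width: 0.467
grasp_force: 0.0
```

Run:
```python
from h import *
print(bot.get_obs()["q"].round(3))
```

```text
[ 1.027 -0.152 -0.111  2.078 -0.018  1.214 -0.287]
```

Call:
jog_arm(rows=[{"x": 47.5,"y": -9.5,"z": 0,"ax": 0,"ay": 0,"az": 0,"fingers": 40},{"x": 46,"y": -15.5,"z": 0,"ax": 0,"ay": 0,"az": 0,"fingers": 40},{"x": 43.5,"y": -21.5,"z": 0,"ax": 0,"ay": 0,"az": 0,"fingers": 40},{"x": 40,"y": -27,"z": 0,"ax": 0,"ay": 0,"az": 0,"fingers": 40},{"x": 36.5,"y": -32,"z": 0,"ax": 0,"ay": 0,"az": 0,"fingers": 40},{"x": 32,"y": -36.5,"z": 0,"ax": 0,"ay": 0,"az": 0,"fingers": 40},{"x": 27,"y": -40,"z": 0,"ax": 0,"ay": 0,"az": 0,"fingers": 40},{"x": 21.5,"y": -43.5,"z": 0,"ax": 0,"ay": 0,"az": 0,"fingers": 40}])

```text
t: 2.55
eef_pos: [0.3698, -0.002, 0.3316]
tool_rot: [-0.0, 0.984, 0.178, 0.001]
contact_force: [0.8, -0.1, -0.1]
gripper_width: 0.47
grasp_force: 0.0
```

Run:
```python
from h import *
o=bot.get_obs();print(o["q"].round(3),o["eef_pos"].round(4))
p=o["eef_pos"]; 
a=np.radians(20.5); t=np.array([.4322,.3118])-p[:2]
print("to cap tool x,y mm",1000*(t@[np.cos(a),np.sin(a)]),1000*(t@[np.sin(a),-np.cos(a)]))
```

```text
[ 0.66  -0.129 -0.72   2.034 -0.092  1.205 -1.237] [ 0.3698 -0.002   0.3316]
to cap tool x,y mm 168.37301828218324 -272.1094137800334
```

Call:
jog_arm(rows=[{"x": 24,"y": -39,"z": 0,"ax": 0,"ay": 0,"az": 0,"fingers": 60},{"x": 24,"y": -39,"z": 0,"ax": 0,"ay": 0,"az": 0,"fingers": 60},{"x": 24,"y": -39,"z": 0,"ax": 0,"ay": 0,"az": 0,"fingers": 60},{"x": 24,"y": -39,"z": 0,"ax": 0,"ay": 0,"az": 0,"fingers": 60},{"x": 24,"y": -39,"z": 0,"ax": 0,"ay": 0,"az": 0,"fingers": 60},{"x": 24,"y": -39,"z": 0,"ax": 0,"ay": 0,"az": 0,"fingers": 60},{"x": 24,"y": -39,"z": 0,"ax": 0,"ay": 0,"az": 0,"fingers": 60},{"x": 0,"y": 0,"z": 0,"ax": 0,"ay": 0,"az": 8,"fingers": 60}])

```text
t: 3.35
eef_pos: [0.43, 0.3169, 0.3302]
tool_rot: [-0.003, 0.994, 0.111, -0.002]
contact_force: [0.1, 0.9, -0.4]
gripper_width: 0.704
grasp_force: 0.0
```

Call:
jog_arm(rows=[{"x": 0,"y": 0,"z": 15,"ax": 0,"ay": 0,"az": 8,"fingers": 60},{"x": 0,"y": 0,"z": 15,"ax": 0,"ay": 0,"az": 8,"fingers": 60},{"x": 0,"y": 0,"z": 15,"ax": 0,"ay": 0,"az": 1,"fingers": 60},{"x": 0,"y": 0,"z": 15,"ax": 0,"ay": 0,"az": 0,"fingers": 60},{"x": 0,"y": 0,"z": 15,"ax": 0,"ay": 0,"az": 0,"fingers": 60},{"x": 0,"y": 0,"z": 0,"ax": 0,"ay": 0,"az": 0,"fingers": 60},{"x": 0,"y": 0,"z": 0,"ax": 0,"ay": 0,"az": 0,"fingers": 60},{"x": 0,"y": 0,"z": 0,"ax": 0,"ay": 0,"az": 0,"fingers": 60}])

```text
t: 4.15
eef_pos: [0.4304, 0.3117, 0.257]
tool_rot: [-0.0, 0.999, -0.039, 0.0]
contact_force: [-0.6, 0.4, -0.8]
gripper_width: 0.7
grasp_force: 0.0
```

Run:
```python
from h import *
o=bot.get_obs();print(o["q"].round(3),o["eef_pos"].round(4),o["tool_rot"].round(4))
c=cam("wrist","pics/w1.png"); print(c["T"].round(3),c["K"][0,0])
```

```text
[ 0.025  0.353 -0.946  1.822  0.316  1.126 -2.677] [0.4304 0.3117 0.257 ] [-5.000e-04  9.993e-01 -3.860e-02  4.000e-04]
[[-0.076 -0.961 -0.266  0.497]
 [-0.997  0.073  0.022  0.307]
 [-0.001  0.267 -0.964  0.398]
 [ 0.     0.     0.     1.   ]] 403.6862490564024
```

View pics/w1.png

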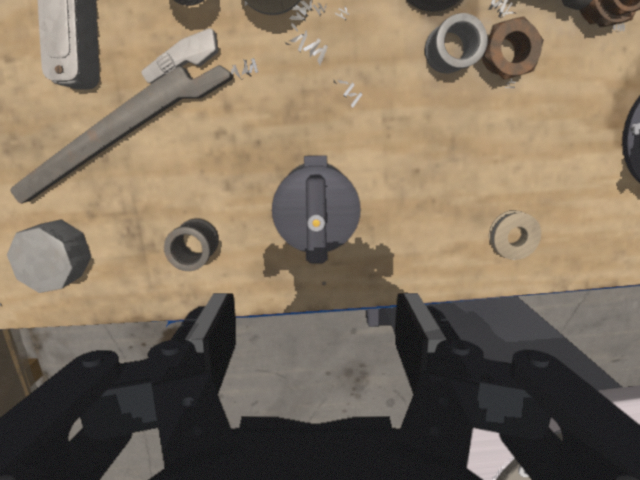

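The wrist view is close to the cap: pin at (316.5,224), disc centred at about (316,209), lugs at about (316,158) and (317,260). The fingers straddle it at the bottom of the picture.

Run:
```python
from h import *
c=ld("wrist"); hsv=cv2.cvtColor(c["pixels"],cv2.COLOR_RGB2HSV); g=c["pixels"].astype(int)
m=((g.max(2)<115)&(g[:,:,2]>=g[:,:,0]))
m[:140]=0;m[275:]=0;m[:,:262]=0;m[:,370:]=0
m=m.astype(np.uint8)
n,l,s,ce=cv2.connectedComponentsWithStats(m); i=1+s[1:,4].argmax(); print(s[i])
ys,xs=np.nonzero(l==i)
# disc circle via left/right extremes
for y in (190,200,210,220): 
    r=xs[ys==y]; print(y,r.min(),r.max())
for y in (156,158,160,255,258,262): 
    r=xs[ys==y]; print(y,(r.min(),r.max()) if len(r) else None)
y=(hsv[:,:,1]>60)&(g[:,:,0]>170)&(np.abs(np.arange(640)-316)<10)[None]&((np.arange(480)>212)&(np.arange(480)<236))[:,None]
py,px=np.nonzero(y); print("pin px",px.mean(),py.mean())
print("pin",ray(c,[[316.5,224]],.1175),"disc L/R at .074",ray(c,[[273,209],[360,209]],.074))
p=ray(c,[[316,157],[317,262]],.069); d=p[0]-p[1]; print("lugs",p.mean(0),np.linalg.norm(d),np.degrees(np.arctan2(d[1],d[0])))
# bar edges profile
print(c["pixels"][195,300:334].sum(1)); print(c["pixels"][240,300:334].sum(1))
```

```text
[ 273  157   86  105 5959]
190 278 354
200 274 357
210 273 358
220 275 357
156 None
158 (np.int64(305), np.int64(325))
160 (np.int64(305), np.int64(325))
255 (np.int64(307), np.int64(325))
258 (np.int64(307), np.int64(326))
262 None
pin px 315.6111111111111 222.61111111111111
pin [[0.43143089 0.31179884 0.1175    ]] disc L/R at .074 [[0.43649759 0.3470129  0.074     ]
 [0.4311186  0.27608182 0.074     ]]
lugs [0.43092192 0.31173776 0.069     ] 0.08885489485794777 -3.770774776212325
[298 294 301 299 294 267 233 235 250 273 280 288 288 284 282 281 281 276
 267 262 272 265 254 236 210 234 278 294 298 293 298 295 290 295]
[264 263 265 266 264 259 240 217 229 260 268 273 277 275 273 276 273 267
 273 269 270 266 254 249 225 202 201 254 264 266 273 267 262 256]
```

Call:
jog_arm(rows=[{"x": 0.6,"y": 0,"z": 30,"ax": 0,"ay": 0,"az": -0.5,"fingers": 60},{"x": 0,"y": 0,"z": 35,"ax": 0,"ay": 0,"az": 0,"fingers": 60},{"x": 0,"y": 0,"z": 35,"ax": 0,"ay": 0,"az": 0,"fingers": 60},{"x": 0,"y": 0,"z": 30,"ax": 0,"ay": 0,"az": 0,"fingers": 50},{"x": 0,"y": 0,"z": 20,"ax": 0,"ay": 0,"az": 0,"fingers": 40},{"x": 0,"y": 0,"z": 12,"ax": 0,"ay": 0,"az": 0,"fingers": 36},{"x": 0,"y": 0,"z": 7,"ax": 0,"ay": 0,"az": 0,"fingers": 30},{"x": 0,"y": 0,"z": 0,"ax": 0,"ay": 0,"az": 0,"fingers": 30}], force=70)

```text
t: 5.0
eef_pos: [0.4308, 0.3114, 0.0874]
tool_rot: [0.0, 0.999, -0.034, 0.0]
contact_force: [0.1, -0.0, 0.1]
gripper_width: 0.351
grasp_force: 0.0
```

Run:
```python
from h import *
o=bot.get_obs();print(o["q"].round(3),o["eef_pos"].round(4),o["tool_rot"].round(4),o["contact_force"].round(1))
c=cam("wrist","pics/w2.png")
```

```text
[-0.116  0.562 -0.801  1.977  0.546  0.83  -2.863] [0.4308 0.3114 0.0874] [ 0.      0.9994 -0.0344  0.    ] [ 0.1 -0.   0.1]
```

View pics/w2.png

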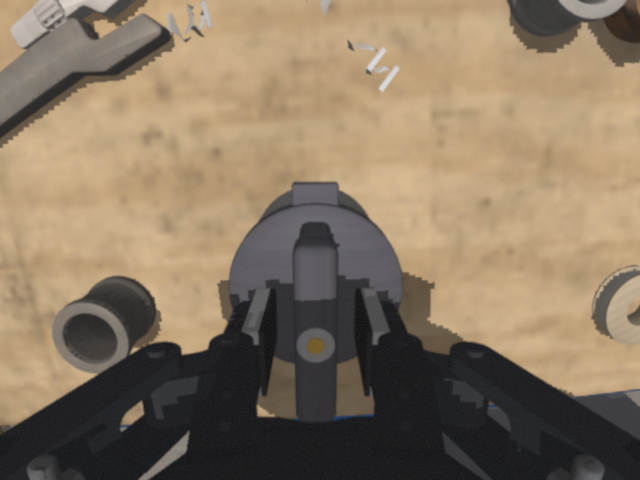

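The bar sits centred between the pads, with the pin at (316,345). I'll close and lift now.

Call:
jog_arm(rows=[{"x": 0,"y": 0,"z": 0,"ax": 0,"ay": 0,"az": 0,"fingers": 5},{"x": 0,"y": 0,"z": 0,"ax": 0,"ay": 0,"az": 0,"fingers": 5},{"x": 0,"y": 0,"z": 0,"ax": 0,"ay": 0,"az": 0,"fingers": 5},{"x": 0,"y": 0,"z": 0,"ax": 0,"ay": 0,"az": 0,"fingers": 5},{"x": 0,"y": 0,"z": 0,"ax": 0,"ay": 0,"az": 0,"fingers": 5},{"x": 0,"y": 0,"z": 0,"ax": 0,"ay": 0,"az": 0,"fingers": 5},{"x": 0,"y": 0,"z": -5,"ax": 0,"ay": 0,"az": 0,"fingers": 5},{"x": 0,"y": 0,"z": -8,"ax": 0,"ay": 0,"az": 0,"fingers": 5}], force=70)

```text
t: 5.85
eef_pos: [0.4303, 0.3108, 0.1003]
tool_rot: [0.0, 0.999, -0.034, -0.0]
contact_force: [-0.6, -0.1, -3.0]
gripper_width: 0.148
grasp_force: 68.3
```

Call:
jog_arm(rows=[{"x": 0,"y": 0,"z": -15,"ax": 0,"ay": 0,"az": 0,"fingers": 5},{"x": 0,"y": 0,"z": -20,"ax": 0,"ay": 0,"az": 0,"fingers": 5},{"x": 0,"y": 0,"z": -20,"ax": 0,"ay": 0,"az": 0,"fingers": 5},{"x": 0,"y": 0,"z": -20,"ax": 0,"ay": 0,"az": 0,"fingers": 5},{"x": 0,"y": 0,"z": -20,"ax": 0,"ay": 0,"az": 0,"fingers": 5},{"x": 0,"y": 0,"z": -20,"ax": 0,"ay": 0,"az": 0,"fingers": 5},{"x": 0,"y": 0,"z": -15,"ax": 0,"ay": 0,"az": 0,"fingers": 5},{"x": 0,"y": 0,"z": 0,"ax": 0,"ay": 0,"az": 0,"fingers": 5}])

```text
t: 6.65
eef_pos: [0.4315, 0.3124, 0.2329]
tool_rot: [-0.001, 0.999, -0.034, 0.002]
contact_force: [0.6, 1.3, -3.3]
gripper_width: 0.149
grasp_force: 68.4
```

Call:
jog_arm(rows=[{"x": 5,"y": 25,"z": -5,"ax": 0,"ay": 0,"az": 0,"fingers": 5},{"x": 6,"y": 45,"z": -5,"ax": 0,"ay": 0,"az": 0,"fingers": 5},{"x": 6,"y": 45,"z": -5,"ax": 0,"ay": 0,"az": 0,"fingers": 5},{"x": 6,"y": 45,"z": -5,"ax": 0,"ay": 0,"az": 0,"fingers": 5},{"x": 6,"y": 45,"z": 0,"ax": 0,"ay": 0,"az": 0,"fingers": 5},{"x": 6,"y": 40,"z": 0,"ax": 0,"ay": 0,"az": 0,"fingers": 5},{"x": 1,"y": 15,"z": 0,"ax": 0,"ay": 0,"az": 0,"fingers": 5},{"x": 0,"y": 0,"z": 0,"ax": 0,"ay": 0,"az": 0,"fingers": 5}])

```text
t: 7.45
eef_pos: [0.4481, 0.046, 0.2493]
tool_rot: [0.001, 0.999, -0.037, -0.001]
contact_force: [-0.6, -0.4, -3.8]
gripper_width: 0.152
grasp_force: 68.9
```

Call:
jog_arm(rows=[{"x": 0,"y": 0,"z": 0,"ax": 0,"ay": 0,"az": 0,"fingers": 5},{"x": 0,"y": 0,"z": 0,"ax": 0,"ay": 0,"az": 0,"fingers": 5},{"x": 0,"y": 0,"z": 0,"ax": 0,"ay": 0,"az": 0,"fingers": 5},{"x": 0,"y": 0,"z": 0,"ax": 0,"ay": 0,"az": 0,"fingers": 5},{"x": 0,"y": 0,"z": 0,"ax": 0,"ay": 0,"az": 0,"fingers": 5},{"x": 0,"y": 0,"z": 0,"ax": 0,"ay": 0,"az": 0,"fingers": 5},{"x": 0,"y": 0,"z": 0,"ax": 0,"ay": 0,"az": 0,"fingers": 5},{"x": 0,"y": 0,"z": 0,"ax": 0,"ay": 0,"az": 0,"fingers": 5}])

```text
t: 8.25
eef_pos: [0.4487, 0.0494, 0.2503]
tool_rot: [0.0, 0.999, -0.034, 0.0]
contact_force: [-0.9, 0.3, -2.9]
gripper_width: 0.15
grasp_force: 68.9
```

Run:
```python
from h import *
o=bot.get_obs();print(o["q"].round(3),o["eef_pos"].round(4),o["tool_rot"].round(4),o["contact_force"].round(1))
c=cam("wrist","pics/w3.png"); t=cam("top","pics/t3.png")
print(proj(c,[[.471,-.061,.108]]))
```

```text
[ 0.577  0.175 -0.898  1.997  0.159  1.041 -2.034] [0.4487 0.0494 0.2503] [ 0.      0.9994 -0.0344  0.    ] [-0.9  0.3 -2.9]
[[469.36219444 183.84803535]]
```

View pics/w3.png

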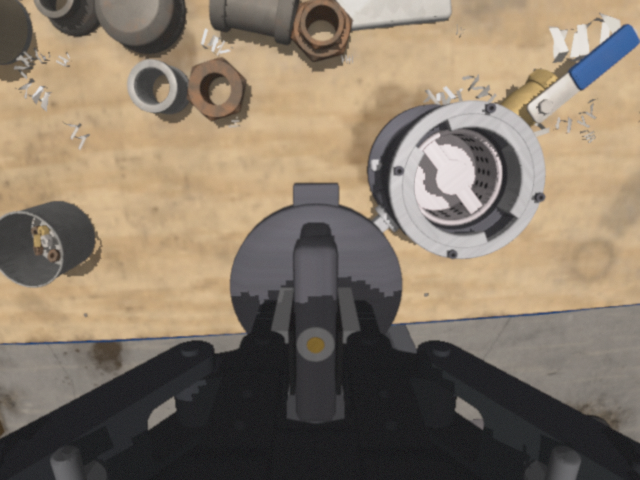

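The cap is held. The ring fills about (389..546, 100..258), centred near (467,179), with gaps at the upper left (435,131) and lower right (500,238). I'll measure the centre and gap angle on the z = 0.108 plane.

Run:
```python
from h import *
c=ld("wrist"); g=cv2.cvtColor(c["pixels"],cv2.COLOR_RGB2HSV)
# outer edge: walk inward along rays from outside at z=.108; inner edge of ring at mouth
def samp(P): 
    u=proj(c,P).astype(np.float32); return cv2.remap(c["pixels"],u[None,:,0],u[None,:,1],1)[0].astype(float)
cen=np.array([.471,-.061])
def ringy(v): return (v.min(1)>110)&(v.max(1)-v.min(1)<22)
for it in range(4):
    pts=[];inn=[]
    for a in np.radians(np.arange(0,360,2)):
        r=np.arange(.030,.068,.0002); P=np.c_[cen[0]+r*np.cos(a),cen[1]+r*np.sin(a),0*r+.108]
        k=ringy(samp(P)); 
        seg=[i for i in range(len(r)) if k[i]]
        # contiguous run containing r=.0525
        i0=np.argmin(abs(r-.0525))
        if not k[i0]: continue
        i=i0
        while i<len(r)-1 and k[i+1]: i+=1
        j=i0
        while j>0 and k[j-1]: j-=1
        if i<len(r)-1: pts.append(P[i,:2])
        inn.append((np.degrees(a),r[j],*P[j,:2]))
    pts=np.array(pts)
    for _ in range(3):
        A=np.c_[2*pts,np.ones(len(pts))]; s=np.linalg.lstsq(A,(pts**2).sum(1),rcond=None)[0]; R=np.sqrt(s[2]+s[0]**2+s[1]**2)
        e=np.hypot(*(pts-s[:2]).T)-R; pts=pts[abs(e)<max(.0012,1.5*e.std())]
    cen=s[:2]; print("outer",cen.round(4),R.round(4),len(pts),e.std())
inn=np.array(inn); 
q=inn[(inn[:,1]>.037)&(inn[:,1]<.041)]
A=np.c_[2*q[:,2:],np.ones(len(q))]; s=np.linalg.lstsq(A,(q[:,2:]**2).sum(1),rcond=None)[0];print("inner",s[:2].round(4),np.sqrt(s[2]+s[0]**2+s[1]**2),len(q))
a=np.arange(0,360,.5)
for R in(.042,.044,.046):
    P=np.c_[cen[0]+R*np.cos(np.radians(a)),cen[1]+R*np.sin(np.radians(a)),0*a+.108]; k=samp(P).min(1)
    b=k<100; ed=np.nonzero(b!=np.roll(b,1))[0]; print(R,[(a[i],"dark" if b[i] else "lit") for i in ed])
print([(int(x[0]),round(x[1]*1000,1)) for x in inn[::4]])
```

```text
outer [ 0.472  -0.0598] 0.0564 161 0.00020444844432982457
outer [ 0.472  -0.0598] 0.0564 160 0.00021218756694011895
outer [ 0.472  -0.0598] 0.0564 160 0.00021216992559568775
outer [ 0.472  -0.0598] 0.0564 160 0.0002187953653278197
inner [ 0.472  -0.0603] 0.03844110848216294 97
0.042 [(np.float64(19.5), 'dark'), (np.float64(30.0), 'lit'), (np.float64(200.5), 'dark'), (np.float64(233.5), 'lit')]
0.044 [(np.float64(19.5), 'dark'), (np.float64(38.5), 'lit'), (np.float64(39.5), 'dark'), (np.float64(41.0), 'lit'), (np.float64(200.5), 'dark'), (np.float64(233.5), 'lit')]
0.046 [(np.float64(19.5), 'dark'), (np.float64(36.5), 'lit'), (np.float64(37.5), 'dark'), (np.float64(38.0), 'lit'), (np.float64(38.5), 'dark'), (np.float64(39.5), 'lit'), (np.float64(201.0), 'dark'), (np.float64(233.0), 'lit')]
[(0, np.float64(38.6)), (8, np.float64(38.2)), (16, np.float64(37.8)), (24, np.float64(46.8)), (32, np.float64(46.8)), (40, np.float64(46.4)), (48, np.float64(46.2)), (56, np.float64(30.0)), (64, np.float64(30.0)), (72, np.float64(30.0)), (86, np.float64(30.0)), (94, np.float64(30.0)), (102, np.float64(30.0)), (110, np.float64(30.0)), (118, np.float64(30.0)), (126, np.float64(34.2)), (134, np.float64(38.4)), (142, np.float64(38.4)), (150, np.float64(38.2)), (158, np.float64(38.2)), (174, np.float64(38.2)), (182, np.float64(38.2)), (190, np.float64(38.4)), (198, np.float64(38.6)), (206, np.float64(47.0)), (214, np.float64(46.8)), (222, np.float64(47.0)), (230, np.float64(47.2)), (238, np.float64(38.8)), (246, np.float64(39.0)), (260, np.float64(38.8)), (268, np.float64(38.8)), (276, np.float64(38.8)), (284, np.float64(39.0)), (292, np.float64(38.8)), (300, np.float64(38.8)), (308, np.float64(39.0)), (316, np.float64(38.8)), (324, np.float64(38.8)), (332, np.float64(38.8)), (340, np.float64(38.6)), (354, np.float64(38.8))]
```

Run:
```python
from h import *
c=ld("wrist"); o=bot.get_obs(); p=o["eef_pos"]; 
print("TCP",p.round(4),"pin",ray(c,[[315.8,345]],p[2]+.0206+.0095).round(4))
zb=p[2]-.0254
g=c["pixels"].astype(int); hsv=cv2.cvtColor(c["pixels"],cv2.COLOR_RGB2HSV)
m=(g.max(2)<125)&(hsv[:,:,2]-g.min(2)<30)
xs=np.nonzero(m[192])[0]; xs=xs[(xs>270)&(xs<360)]; print("lug cols",xs.min(),xs.max())
print("rows col316:",np.nonzero(m[:,316]&(np.arange(480)>160))[0][:3])
# disc upper-edge widest width
for y in (270,280,285,290):
    x=np.nonzero(m[y])[0]; x=x[(x>200)&(x<430)]; print(y,x.min(),x.max(),ray(c,[[x.min(),y],[x.max(),y]],zb+.012).round(4).tolist())
lug=ray(c,[[(xs.min()+xs.max())/2,183]],zb+.007)[0]; a=np.radians(-3.94)
print("lug tip",lug.round(4),"-> axis",(lug[:2]-.0445*np.array([np.cos(a),np.sin(a)])).round(4))
```

```text
TCP [0.4487 0.0494 0.2503] pin [[0.4511 0.05   0.2804]]
lug cols 293 338
rows col316: [183 184 185]
270 232 399 [[0.4624, 0.0834, 0.2369], [0.4578, 0.0155, 0.2369]]
280 230 401 [[0.4581, 0.0848, 0.2369], [0.4534, 0.0147, 0.2369]]
285 230 401 [[0.4559, 0.0851, 0.2369], [0.4512, 0.0147, 0.2369]]
290 230 401 [[0.4537, 0.0854, 0.2369], [0.449, 0.0147, 0.2369]]
lug tip [0.4948 0.0471 0.2319] -> axis [0.4504 0.0502]
```

Call:
jog_arm(rows=[{"x": 8,"y": 28,"z": 0,"ax": 0,"ay": 0,"az": 0,"fingers": 5},{"x": 12,"y": 42,"z": 0,"ax": 0,"ay": 0,"az": 0,"fingers": 5},{"x": 10,"y": 37.8,"z": 0,"ax": 0,"ay": 0,"az": 0,"fingers": 5},{"x": 0,"y": 0,"z": 0,"ax": 0,"ay": 0,"az": -8.2,"fingers": 5},{"x": 0,"y": 0,"z": 0,"ax": 0,"ay": 0,"az": -8.2,"fingers": 5},{"x": 0,"y": 0,"z": 0,"ax": 0,"ay": 0,"az": -8.2,"fingers": 5},{"x": 0,"y": 0,"z": 0,"ax": 0,"ay": 0,"az": -8.2,"fingers": 5},{"x": 0,"y": 0,"z": 0,"ax": 0,"ay": 0,"az": -8.2,"fingers": 5}])

```text
t: 9.15
eef_pos: [0.4712, -0.0603, 0.2503]
tool_rot: [0.0, 0.947, 0.32, 0.0]
contact_force: [0.3, -0.2, -2.8]
gripper_width: 0.153
grasp_force: 69.0
```

Call:
jog_arm(rows=[{"x": 0,"y": 0,"z": 10,"ax": 0,"ay": 0,"az": 0,"fingers": 5},{"x": 0,"y": 0,"z": 15,"ax": 0,"ay": 0,"az": 0,"fingers": 5},{"x": 0,"y": 0,"z": 15,"ax": 0,"ay": 0,"az": 0,"fingers": 5},{"x": 0,"y": 0,"z": 15,"ax": 0,"ay": 0,"az": 0,"fingers": 5},{"x": 0,"y": 0,"z": 10,"ax": 0,"ay": 0,"az": 0,"fingers": 5},{"x": 0,"y": 0,"z": 5,"ax": 0,"ay": 0,"az": 0,"fingers": 5},{"x": 0,"y": 0,"z": 0,"ax": 0,"ay": 0,"az": 0,"fingers": 5},{"x": 0,"y": 0,"z": 0,"ax": 0,"ay": 0,"az": 0,"fingers": 5}])

```text
t: 9.95
eef_pos: [0.4716, -0.06, 0.1806]
tool_rot: [0.0, 0.948, 0.318, 0.0]
contact_force: [1.0, -0.5, -2.2]
gripper_width: 0.152
grasp_force: 69.0
```

Run:
```python
from h import *
o=bot.get_obs();print(o["q"].round(3),o["eef_pos"].round(4),o["tool_rot"].round(4),o["contact_force"].round(1),2*np.degrees(np.arctan2(o["tool_rot"][2],o["tool_rot"][1])))
c=cam("wrist","pics/w4.png"); t=cam("top"); s=cam("scene")
v=np.zeros((480,640+160,3),np.uint8); v[:,:640]=c["pixels"]
v=np.hstack([cv2.resize(c["pixels"],(480,360)),cv2.resize(t["pixels"][180:270,400:480],(320,360),interpolation=3)])
cv2.imwrite("pics/m4.png",v[:,:,::-1])
```

```text
[ 0.757  0.333 -0.892  2.027  0.324  0.926 -1.231] [ 0.4716 -0.06    0.1806] [1.000e-04 9.482e-01 3.178e-01 3.000e-04] [ 1.  -0.5 -2.2] 37.059441512953406
```

View pics/m4.png

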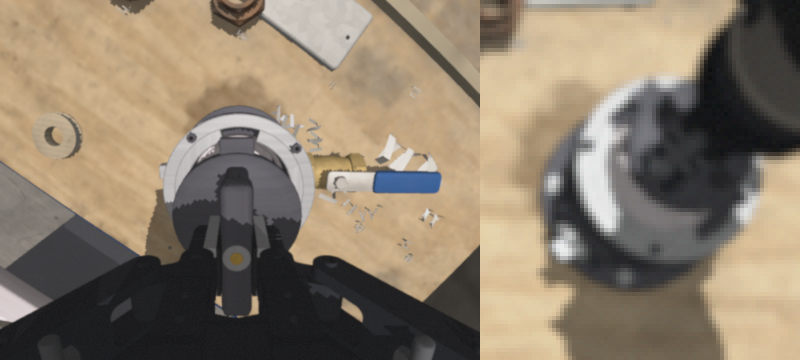

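The lug at (237,150) lines up with the gap at (237,130), and the cap sits centred over the ring. I'll lower it just into the mouth.

Call:
jog_arm(rows=[{"x": 0,"y": 0,"z": 10,"ax": 0,"ay": 0,"az": 0,"fingers": 5},{"x": 0,"y": 0,"z": 12,"ax": 0,"ay": 0,"az": 0,"fingers": 5},{"x": 0,"y": 0,"z": 10,"ax": 0,"ay": 0,"az": 0,"fingers": 5},{"x": 0,"y": 0,"z": 5,"ax": 0,"ay": 0,"az": 0,"fingers": 5},{"x": 0,"y": 0,"z": 3,"ax": 0,"ay": 0,"az": 0,"fingers": 5},{"x": 0,"y": 0,"z": 2,"ax": 0,"ay": 0,"az": 0,"fingers": 5},{"x": 0,"y": 0,"z": 0,"ax": 0,"ay": 0,"az": 0,"fingers": 5},{"x": 0,"y": 0,"z": 0,"ax": 0,"ay": 0,"az": 0,"fingers": 5}])

```text
t: 10.9
eef_pos: [0.4715, -0.0602, 0.1386]
tool_rot: [0.0, 0.948, 0.318, 0.0]
contact_force: [-1.5, 0.1, -2.3]
gripper_width: 0.149
grasp_force: 69.0
```

Run:
```python
from h import *
o=bot.get_obs();print(o["eef_pos"].round(4),o["contact_force"].round(1),o["torque"].round(2))
c=cam("wrist","pics/w5.png"); cv2.imwrite("pics/m5.png",cv2.resize(c["pixels"][110:360,180:460],None,fx=2.4,fy=2.4,interpolation=3)[:,:,::-1])
```

```text
[ 0.4715 -0.0602  0.1386] [-1.5  0.1 -2.3] [-0.04 -0.04  0.03]
```

View pics/m5.png

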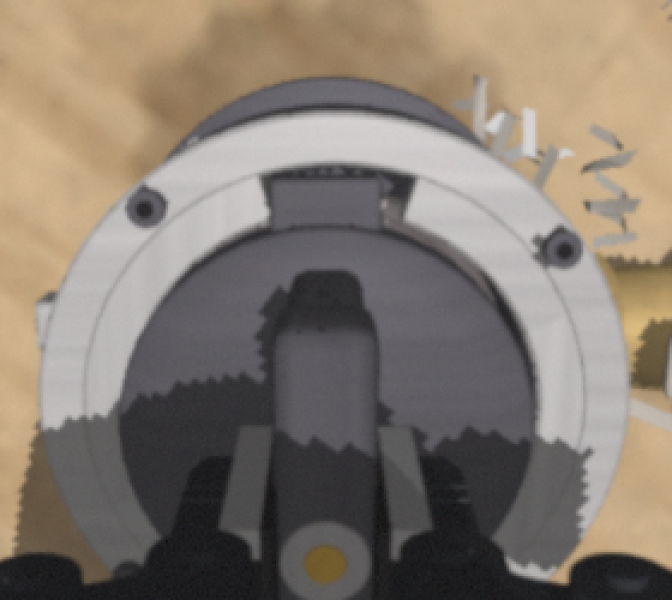

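The lug spans columns 270–382 in a gap of 265–412, and the disc lies close to the mouth's left edge. It needs about 1 mm along +y and just over 1° clockwise; I'll correct that and go in slowly.

Call:
jog_arm(rows=[{"x": 0,"y": 1,"z": 0,"ax": 0,"ay": 0,"az": 1.3,"fingers": 5},{"x": 0,"y": 0,"z": 1,"ax": 0,"ay": 0,"az": 0,"fingers": 5},{"x": 0,"y": 0,"z": 1.5,"ax": 0,"ay": 0,"az": 0,"fingers": 5},{"x": 0,"y": 0,"z": 1.5,"ax": 0,"ay": 0,"az": 0,"fingers": 5},{"x": 0,"y": 0,"z": 1.5,"ax": 0,"ay": 0,"az": 0,"fingers": 5},{"x": 0,"y": 0,"z": 1.5,"ax": 0,"ay": 0,"az": 0,"fingers": 5},{"x": 0,"y": 0,"z": 1,"ax": 0,"ay": 0,"az": 0,"fingers": 5},{"x": 0,"y": 0,"z": 0,"ax": 0,"ay": 0,"az": 0,"fingers": 5}])

```text
t: 11.75
eef_pos: [0.4717, -0.061, 0.1301]
tool_rot: [-0.0, 0.952, 0.307, -0.0]
contact_force: [-0.7, 0.6, -3.7]
gripper_width: 0.146
grasp_force: 69.0
```

Run:
```python
from h import *
o=bot.get_obs();print(o["eef_pos"].round(4),o["contact_force"].round(1),o["torque"].round(2))
c=cam("wrist","pics/w6.png"); cv2.imwrite("pics/m6.png",cv2.resize(c["pixels"][110:360,180:460],None,fx=2.4,fy=2.4,interpolation=3)[:,:,::-1])
```

```text
[ 0.4717 -0.061   0.1301] [-0.7  0.6 -3.7] [-0.03  0.01 -0.04]
```

View pics/m6.png

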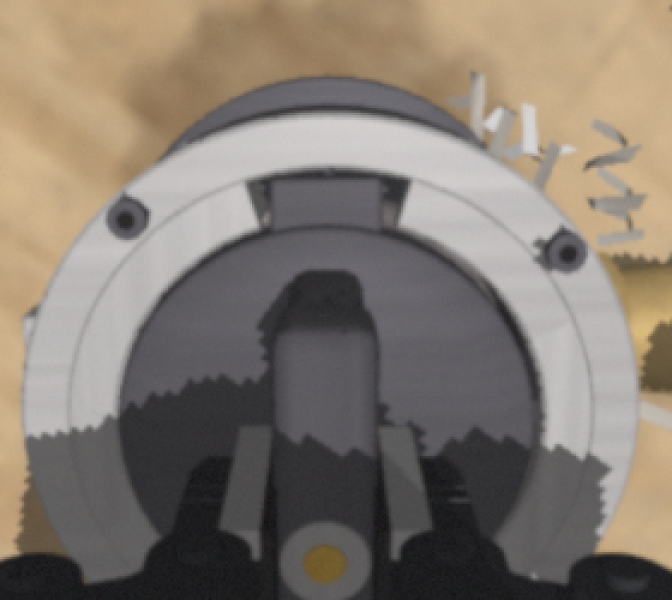

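The lug is now centred in its gap (270–382 within 248–410), and the lugs are about 3 mm into the ring with no side load. I'll press down onto the spring next.

Call:
jog_arm(rows=[{"x": 0,"y": 0,"z": 2,"ax": 0,"ay": 0,"az": 0,"fingers": 5},{"x": 0,"y": 0,"z": 2,"ax": 0,"ay": 0,"az": 0,"fingers": 5},{"x": 0,"y": 0,"z": 2,"ax": 0,"ay": 0,"az": 0,"fingers": 5},{"x": 0,"y": 0,"z": 2,"ax": 0,"ay": 0,"az": 0,"fingers": 5},{"x": 0,"y": 0,"z": 2,"ax": 0,"ay": 0,"az": 0,"fingers": 5},{"x": 0,"y": 0,"z": 2,"ax": 0,"ay": 0,"az": 0,"fingers": 5},{"x": 0,"y": 0,"z": 0,"ax": 0,"ay": 0,"az": 0,"fingers": 5},{"x": 0,"y": 0,"z": 0,"ax": 0,"ay": 0,"az": 0,"fingers": 5}], force=85)

```text
t: 12.6
eef_pos: [0.4721, -0.0611, 0.1184]
tool_rot: [0.0, 0.952, 0.307, 0.0]
contact_force: [-0.7, -2.2, 4.0]
gripper_width: 0.146
grasp_force: 87.2
```

Run:
```python
from h import *
F=[]
for i in range(4):
    o=bot.get_obs();c=cam("wrist",f"pics/w7.png");F.append(o["contact_force"])
print(o["eef_pos"].round(4),np.mean(F,0).round(2),o["torque"].round(2))
g=c["pixels"].astype(int)
for f in("pics/w6.png","pics/w7.png"):
    g=cv2.imread(f)[:,:,::-1].astype(int); m=(g[:,:,0]-g[:,:,2]>60)&(g[:,:,0]>120); m[:300]=0;m[390:]=0;m[:,:280]=0;m[:,350:]=0
    y,x=np.nonzero(m); print(f,len(x),x.mean(),y.mean(),x.max()-x.min(),y.max()-y.min())
```

```text
[ 0.4721 -0.0611  0.1185] [-0.84 -1.72  4.15] [-0.35  0.12  0.02]<stdin>:9: RuntimeWarning: Mean of empty slice.
  ret = ret.dtype.type(ret / rcount)
Traceback (most recent call last):
ValueError: zero-size array to reduction operation maximum which has no identity
```

Call:
jog_arm(rows=[{"x": -0.3,"y": 0.4,"z": 1,"ax": 0,"ay": 0,"az": 0,"fingers": 5},{"x": 0,"y": 0,"z": 1,"ax": 0,"ay": 0,"az": 0,"fingers": 5},{"x": 0,"y": 0,"z": 1,"ax": 0,"ay": 0,"az": 0,"fingers": 5},{"x": 0,"y": 0,"z": 0.7,"ax": 0,"ay": 0,"az": 0,"fingers": 5},{"x": 0,"y": 0,"z": 0,"ax": 0,"ay": 0,"az": 0,"fingers": 5},{"x": 0,"y": 0,"z": 0,"ax": 0,"ay": 0,"az": 0,"fingers": 5},{"x": 0,"y": 0,"z": 0,"ax": 0,"ay": 0,"az": 0,"fingers": 5},{"x": 0,"y": 0,"z": 0,"ax": 0,"ay": 0,"az": 0,"fingers": 5}])

```text
t: 13.6
eef_pos: [0.472, -0.0612, 0.1147]
tool_rot: [-0.0, 0.952, 0.307, 0.0]
contact_force: [-1.0, -0.1, 6.2]
gripper_width: 0.145
grasp_force: 87.3
```

Run:
```python
from h import *
F=[]
for i in range(4):
    o=bot.get_obs();c=cam("wrist",f"pics/w8.png");F.append(o["contact_force"])
print(o["eef_pos"].round(4),np.mean(F,0).round(2),o["torque"].round(2))
s=[cv2.resize(cv2.imread(f"pics/w{k}.png")[320:370,290:345],None,fx=6,fy=6,interpolation=3) for k in(6,8)]
w=cv2.resize(cv2.imread("pics/w8.png")[110:360,180:460],None,fx=1.1,fy=1.1)
v=np.zeros((590,680,3),np.uint8); v[:300,:330]=s[0]; v[:300,340:670]=s[1]; v[305:305+275,:308]=w
cv2.imwrite("pics/m8.png",v)
```

```text
[ 0.4721 -0.0612  0.1148] [-0.84 -0.02  5.83] [-0.    0.21 -0.04]
```

View pics/m8.png

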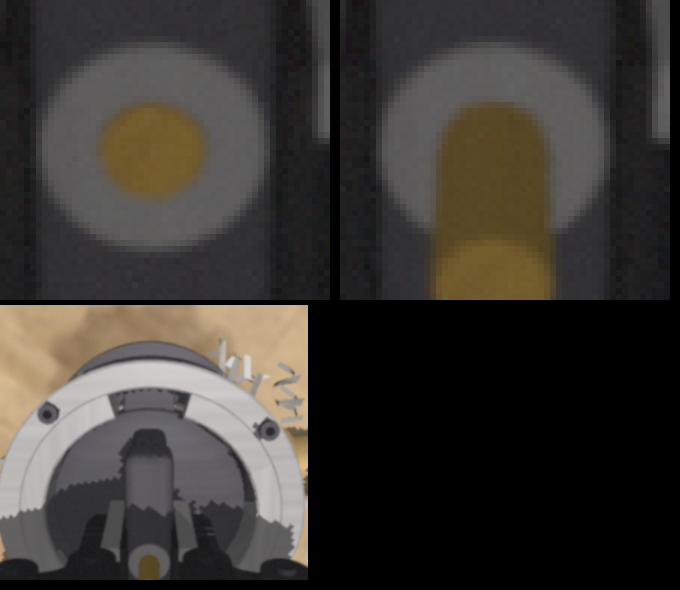

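The telltale pin now stands well out: its top edge moved from zoom row 100 to 237, about 23 px. I'll turn that into millimetres.

Run:
```python
from h import *
c=ld("wrist"); p=bot.get_obs()["eef_pos"]; z0=p[2]+.0206+.008
b=ray(c,[[290+152/6,320+150/6]],z0+.0015)[0]; print(b,p)
for h in np.arange(9,16.1,1): print(h,(proj(c,[b+[0,0,h/1000]])-proj(c,[b])).round(1))
r=ray(c,[[314.8,337],[314.8,354]],z0+.0015);print("pin dia check",np.linalg.norm(r[0]-r[1]))
```

```text
[ 0.47400185 -0.05863239  0.14481571] [ 0.4720514  -0.06117997  0.11471571]
9.0 [[-0. 16.]]
10.0 [[-0.  17.9]]
11.0 [[-0.  19.8]]
12.0 [[-0.  21.8]]
13.0 [[-0.  23.8]]
14.0 [[-0.  25.9]]
15.0 [[-0. 28.]]
16.0 [[-0.  30.1]]
pin dia check 0.005967182506529704
```

The pin gives about 12.7 mm of foot travel and the spring force agrees (about 12–13 mm), so it is mid-window. I'll turn clockwise 20° first and check.

Call:
jog_arm(rows=[{"x": 0,"y": -0.1,"z": 0,"ax": 0,"ay": 0,"az": 3,"fingers": 5},{"x": 0,"y": -0.1,"z": 0,"ax": 0,"ay": 0,"az": 4,"fingers": 5},{"x": 0,"y": -0.1,"z": 0,"ax": 0,"ay": 0,"az": 4,"fingers": 5},{"x": 0,"y": -0.1,"z": 0,"ax": 0,"ay": 0,"az": 4,"fingers": 5},{"x": 0,"y": 0,"z": 0,"ax": 0,"ay": 0,"az": 3,"fingers": 5},{"x": 0,"y": 0,"z": 0,"ax": 0,"ay": 0,"az": 2,"fingers": 5},{"x": 0,"y": 0,"z": 0,"ax": 0,"ay": 0,"az": 0,"fingers": 5},{"x": 0,"y": 0,"z": 0,"ax": 0,"ay": 0,"az": 0,"fingers": 5}])

```text
t: 14.6
eef_pos: [0.4719, -0.0608, 0.1148]
tool_rot: [-0.0, 0.991, 0.137, 0.0]
contact_force: [-0.5, -0.5, 6.5]
gripper_width: 0.144
grasp_force: 87.4
```

```bash
cat > st.py <<'E'
from h import *
F=[];M=[]
for i in range(4):
    o=bot.get_obs();c=cam("wrist","pics/w9.png");F.append(o["contact_force"]);M.append(o["torque"])
print(o["t"],o["eef_pos"].round(4),np.mean(F,0).round(2),np.mean(M,0).round(2),"yaw",2*np.degrees(np.arctan2(o["tool_rot"][2],o["tool_rot"][1])),o["q"].round(2))
E
python3 st.py
```

```text
14.75 [ 0.472  -0.0608  0.1148] [-1.07  0.03  6.19] [ 0.02  0.2  -0.06] yaw 15.766536285165992 [ 0.62  0.41 -0.74  2.09  0.39  0.78 -1.66]
```

Turned 20° with the forces steady; now the other 20°.

Call:
jog_arm(rows=[{"x": 0,"y": -0.1,"z": 0,"ax": 0,"ay": 0,"az": 3,"fingers": 5},{"x": 0,"y": -0.1,"z": 0,"ax": 0,"ay": 0,"az": 4,"fingers": 5},{"x": 0,"y": -0.1,"z": 0,"ax": 0,"ay": 0,"az": 4,"fingers": 5},{"x": 0,"y": -0.1,"z": 0,"ax": 0,"ay": 0,"az": 4,"fingers": 5},{"x": 0,"y": 0,"z": 0,"ax": 0,"ay": 0,"az": 3,"fingers": 5},{"x": 0,"y": 0,"z": 0,"ax": 0,"ay": 0,"az": 2,"fingers": 5},{"x": 0,"y": 0,"z": 0,"ax": 0,"ay": 0,"az": 0,"fingers": 5},{"x": 0,"y": 0,"z": 0,"ax": 0,"ay": 0,"az": 0,"fingers": 5}])

```text
t: 15.6
eef_pos: [0.472, -0.0604, 0.1148]
tool_rot: [-0.0, 0.999, -0.037, 0.0]
contact_force: [-1.1, -0.6, 6.1]
gripper_width: 0.147
grasp_force: 87.4
```

```bash
python3 st.py; python3 -c "
import cv2;cv2.imwrite('pics/m9.png',cv2.resize(cv2.imread('pics/w9.png')[110:370,180:460],None,fx=2.2,fy=2.2,interpolation=3))"
```

```text
15.75 [ 0.472  -0.0604  0.1148] [-0.68  0.12  6.18] [ 0.07  0.18 -0.04] yaw -4.229793781688088 [ 0.55  0.39 -0.66  2.09  0.34  0.77 -1.97]
```

View pics/m9.png

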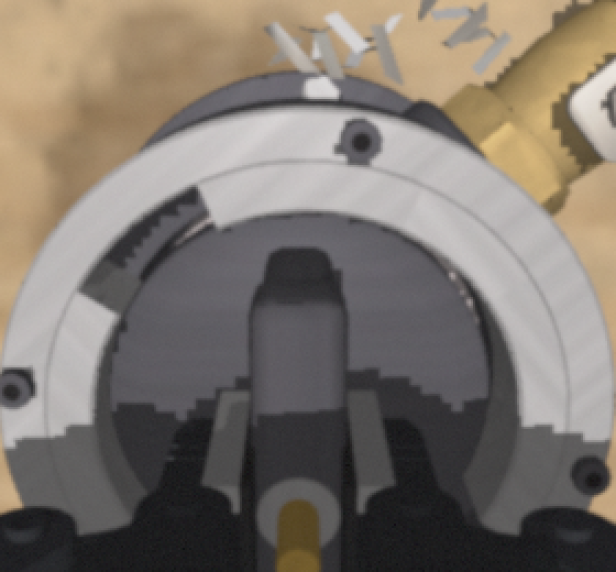

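The cap has turned under the ring: the gap at the upper left (about (150,245)) is empty, the telltale is still out and side force is near zero. Handing in.

```bash
python3 -c "
from station import bot
print(bot.hand_in())"
```

```text
the job is handed in; nothing more can be done
None
```

I handed the job in at about 15.8 s (limit 48 s): the cap is in the strainer, still gripped and turned 40° clockwise to half-way. The lugs are held down with the foot in about 12–14 mm (window 8–17 mm), and the tape roll, coupling and octagon box were not touched; no verdict was shown.

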